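# Open the double-latched die case

### The job

Open the green-lidded case so that the punch dies in it can be taken. Slide its blue latch fully aside, lift the lid a little by its knob until the safety catch holds it ajar and let go, then push the red catch tab fully in towards the case, so that the lid springs open, and leave it standing open. Never force the lid past a latch, and leave the yellow-lidded case latched.

Things in the scene. Friction and masses are not known exactly. Their poses are not given: they have to be found in the camera images.
- green_case: Grey steel case with a green lid, fixed to the bench, 130 (x) x 150 (y) x 68 mm high. Origin: centre of its underside, on the bench; its own -x axis is the front (latch side, roughly towards the robot), +x the hinge side, +y the way the latch slides, z up. An alike case with a yellow lid stands on the other side of the bench; which side is which changes. The lid's top is at z 68 mm; its hinge axis lies along y at x +65, z 64 mm.
- green_latch (a joint): Primary latch of the green case: a blue plate (80 x 50 mm, top 74.5 mm above the bench) across the middle of the case's front edge, that lies over the lid's tongue and hides the red catch tab from straight above. m; 0 = latched, slides along the case's +y to a stop at 0.05, needs about 2 N, stays where it is put; the lid is clear of it from 0.03. Push it fully home.
- green_thumb (a point): Middle of the upright blue thumb fin on the latch plate, 95 mm above the bench, at case x -94, y +4 mm when latched; moves with the latch. The fin is 30 mm long along the case's x, 9 mm thick along y, and stands from 74.5 to 107 mm above the bench. Push its -y face towards +y.
- green_lid (a joint): Lid of the green case; rad, 0 = shut, 1.25 = fully open (stop). Carried by a gas strut: below about 0.12 it falls shut, above that it rises gently by itself (force at the knob about 1 N). With the latch clear it rises as far as the safety catch, which stops it at about 0.26; once the catch is pushed in it swings open by itself to the stop in about 2 s. Lifting the knob 20 mm straight up is enough to bring it to the catch after letting go.
- green_knob (a point): Middle of the knob on the lid, where to grip it: upright black cylinder, 28 mm diameter, 30 mm tall, on a thinner stem; with the lid shut this point is 94 mm above the bench, 26 mm above the lid and 14 mm below the knob's top, at case x -35, y 0 mm. Moves with the lid (100 mm from the hinge axis, rising).
- green_catch (a joint): Secondary safety catch of the green case; m, 0 = out (holds the lid at about 0.26 rad by a hook in a wire loop under the lid), pushed along the case's +x to a stop at 0.02, needs about 2 N and stays where it is pushed; frees the lid between 0.008 and 0.012; push it fully in.
- green_tab (a point): Front face of the red catch tab, 44 mm above the bench, at case x -135, y 0 mm when out; moves with the catch. The tab is 30 mm wide along y, 8 mm thick, from 25 to 51 mm above the bench. It can be reached from above only when the latch is aside; push its front face towards the case's +x. With the lid ajar the lid's front stands about 105 mm and its knob's top about 135 mm above the bench.
- yellow_latch (a joint): Latch of the yellow-lidded case; m, 0 = latched. Leave it alone.

How it is judged:
On the way, in this order (a step that is already met when the one before it is completed fails the run):
1. the latch of the green case is slid clear while its lid is still down (value of joint green_latch above 0.035 m and value of joint green_lid below 0.05 rad), for 0.1 s.
2. the lid is lifted and rests ajar on the safety catch, let go (value of joint green_lid above 0.2 rad and value of joint green_catch below 0.005 m and contact force between the fingers and green_case below 0.1 N), for 0.3 s.
3. the catch tab is pushed in (value of joint green_catch above 0.007 m), for 0.1 s.
At the end, for the whole second after the job is handed in: The green lid stands open at 1.05 rad (60 degrees) or more, at rest (value of joint green_lid above 1.05 rad and velocity of joint green_lid between -0.1 and 0.1 rad/s); the robot touches nothing.
It fails at once if the yellow-lidded case is unlatched (its latch moved more than 20 mm) (value of joint yellow_latch above 0.02 m).
It fails at once if the green lid is forced past its latch or its catch ((value of joint green_lid above 0.12 rad and value of joint green_latch below 0.02 m) or (value of joint green_lid above 0.36 rad and value of joint green_catch below 0.005 m)).
It also fails if it takes over 48 s, if anything falls off the work surface, if the arm or the gripper's body presses on something with over 40 N, if the wrist force passes 120 N, or if a joint passes its speed limit or range.

### The arm

A 6-joint arm with a two-finger parallel gripper is mounted at the origin on a cart in front of the work surface, level with it; the furniture and walls round the work are solid. World frame = base frame: x ahead of the robot, y to its left, z up, the work surface at z = 0. Lengths are in m, angles in rad, forces in N, time in s.
With the tool pointing down it reaches from about 0.35 to 0.975 m from the base axis. Payload 17.4 kg.
Tool frame: the origin (TCP) lies midway between the tips of the shut fingers; the grasp point (between the pads) lies 19 mm behind it; z points along the fingers, y is the line along which they close (so a half turn about z gives the same grasp; the last joint's range is limited). The gripper opens to 85 mm and grips with 20 to 120 N. Pads are 22 mm wide; open, the fingers measure 114 mm over their backs; the gripper's body (76 mm by 85 mm) begins 54 mm behind the grasp point. The pads swing forward as they close: fully open they stand 13 mm farther back than shut.
Start: joints at [-1.249, 0.116, 1.442, -0, 1.584, -0.038], TCP at [0.238, -0.632, 0.231] pointing down, gripper open.
Joint ranges: [-2.83, 2.83], [-0.83, 2.19], [0.07, 2.5], [-1.14, 4.28], [0.01, 3], [-2.97, 2.97]. Speed limits (rad/s): [1.89, 1.89, 2.22, 3.14, 3.14, 3.14].

### API

Orientations are given as a rotation vector (axis times angle).
In Python, from bench import * gives the robot as it stands. The module is installed in compiled form; this text tells all that it offers.
- The arm moves only by the shell command python3 -m handwheel 'ROWS'. ROWS is JSON, a list of rows, each an object with "hand": the opening in per cent of the stroke, from 0 (shut) to 100 (fully open); "slide": the shift along the tool's x, y, z in m, a list of three; "turn": the turn, a rotation vector about the tool's x, y, z in degrees, a list of three. In form: [{"hand": hand, "slide": [tx, ty, tz], "turn": [ax, ay, az]}, ...]. A call has 1 to 20 rows; each row shifts and turns the commanded pose from where the row before left it, along the tool's axes as they then stand; what a row does not reach is not made up. A row lasts 1/8 s, in which the tool goes at most 62.5 mm and 10.7 degrees, less where a joint would pass 70% of its speed; a pose out of reach is approached as far as the arm can. A call is refused whole if a number of a shift passes 0.0625 or a number of a turn 10.7, either way. A call with a gripper value outside its range is refused whole. The fingers move at their own pace and stop on an object; the grip force is fixed at half the most. Time passes only in rows, so rows that do not move let the fingers close. It gives the time, the measured TCP pose, the force, the opening and the grip force at its end, in the units of the state.
- read_state(): the state, without advancing time (a new reading comes with each control period).
- camera(name): name is "scene" or "top" or "wrist"; returns (picture, depth): 480x640x3 uint8, red, green, blue; 480x640 float32, m along the optical axis (not along the pixel's ray), 0 where there is no reading.
- camera_info(name): a dict with "camera_matrix" (3x3 intrinsics, pixels), "origin" and "orientation" of the camera in the world. Camera axes: x right, y down, z forward; pixel columns grow to the right and rows downward; lengths in m; the calibration is good to about 2 mm. A picture is of the moment at which its call begins: read the wrist's pose just before it. camera_info takes no time and is no camera call; for the wrist camera it gives the pose at the moment of the call.
- finish_job(): hands the job in; it is judged then, once.
The state is a dict: "clock": time; "joint_pos": joint angles; "joint_vel": joint speeds; "joint_efforts": joint torques, N m; "position": TCP position; "tool_rot": TCP orientation; "wrist_force": force on the tool from outside, world axes, zero at the start; "ft_torque": the same for the moment, N m; "finger_gap": finger opening in m; "finger_force": force on a finger pad.
Only numpy, scipy, OpenCV 4.12 (cv2) and the standard library are available. Lean on these libraries where they do the work, as an engineer would, in place of code of your own. Each camera call takes 0.05 s, during which the arm holds its last target. There are 200 camera calls.

## Working session

There is one attempt and no reset: what is moved stays moved. The work goes in short steps, Python scripts to look and compute and a shell command to move; the robot and the scene stay as the last step left them, time stands still between calls to the robot, and variables do not carry over. Pictures are saved under pics/ and viewed, at most 10 in all, crops included, and the job is handed in when it is done.

```bash
mkdir -p pics; cat > h.py <<'E'
from bench import *
import numpy as np, cv2
from scipy.spatial.transform import Rotation as R
def cam(n):
    i=camera_info(n); p,d=camera(n)
    K=np.array(i["camera_matrix"]);o=np.array(i["origin"]);q=np.array(i["orientation"],float)
    Rm=q if q.shape==(3,3) else (R.from_rotvec(q).as_matrix() if q.size==3 else R.from_quat(q).as_matrix())
    return p,d,K,o,Rm
def pts(d,K,o,Rm):
    v,u=np.indices(d.shape); 
    c=np.stack([(u-K[0,2])/K[0,0]*d,(v-K[1,2])/K[1,1]*d,d],-1)
    return c@Rm.T+o
E
python3 - <<'E'
from h import *
i=camera_info("top");print(i)
p,d,K,o,Rm=cam("top")
cv2.imwrite("pics/top.png",p[...,::-1])
P=pts(d,K,o,Rm)
h=cv2.cvtColor(p,cv2.COLOR_RGB2HSV)
for n,a,b in [("green",40,85),("yellow",20,35),("blue",95,130),("red",0,8)]:
    m=(h[...,0]>=a)&(h[...,0]<=b)&(h[...,1]>110)&(h[...,2]>50)
    k,l,s,c=cv2.connectedComponentsWithStats(m.astype(np.uint8))
    for j in range(1,k):
        if s[j,4]>60: 
            w=(l==j)&(d>0); print(n,s[j],np.median(P[w],0).round(3),P[w].min(0).round(3),P[w].max(0).round(3))
s=read_state();print(s["position"],s["tool_rot"])
E
```

```text
{'camera_matrix': array([[455.77824749,   0.        , 322.38465787],
       [  0.        , 455.77824749, 240.27179312],
       [  0.        ,   0.        ,   1.        ]]), 'origin': array([ 0.34536915, -0.02190034,  1.24472396]), 'orientation': array([-2.16876323,  2.11515525, -0.14101004])}
green [ 201  190   66   60 2567] [0.568 0.231 0.069] [0.485 0.141 0.06 ] [0.644 0.317 0.083]
yellow [272 158  18  34 308] [0.706 0.116 0.022] [ 0.656  0.091 -0.004] [0.757 0.142 0.03 ]
yellow [ 392  205   71   64 2778] [ 0.534 -0.281  0.068] [ 0.45  -0.391 -0.003] [ 0.63 -0.19  0.11]
blue [409 110  43  30 995] [ 0.858 -0.296  0.024] [ 0.817 -0.358 -0.   ] [ 0.903 -0.242  0.032]
blue [225 240  25  34 592] [0.464 0.211 0.076] [0.422 0.18  0.066] [0.51  0.248 0.111]
blue [401 255  27  35 597] [ 0.437 -0.243  0.075] [ 0.394 -0.276  0.058] [ 0.48  -0.209  0.112]
blue [286 314  54  23 619] [0.295 0.014 0.057] [ 0.266 -0.055  0.002] [0.324 0.082 0.066]
blue [  168   346   109   134 10303] [-0.116  0.454 -0.739] [-0.377  0.075 -0.761] [0.219 0.603 0.619]
blue [ 364  351   73   95 2876] [ 0.052 -0.349 -0.739] [-0.213 -0.486 -0.756] [ 0.161 -0.185 -0.049]
blue [ 561  359   55   36 1067] [ 0.091 -1.08  -0.74 ] [ 0.007 -1.243 -0.759] [ 0.22  -0.563  0.295]
blue [620 472  20   8 110] [-0.308 -1.274 -0.739] [-0.324 -1.316 -0.751] [ 0.127 -0.433  0.571]
red [457 155  44  25 165] [ 0.728 -0.449  0.014] [ 0.706 -0.493 -0.005] [ 0.779 -0.376  0.022]
red [298 162  13  26  69] [0.715 0.047 0.022] [ 0.669  0.033 -0.001] [0.739 0.068 0.03 ]
[ 0.23757136 -0.63159807  0.23054691] [-3.08975015e+00 -5.61870898e-01  2.61278276e-04]
```

View pics/top.png

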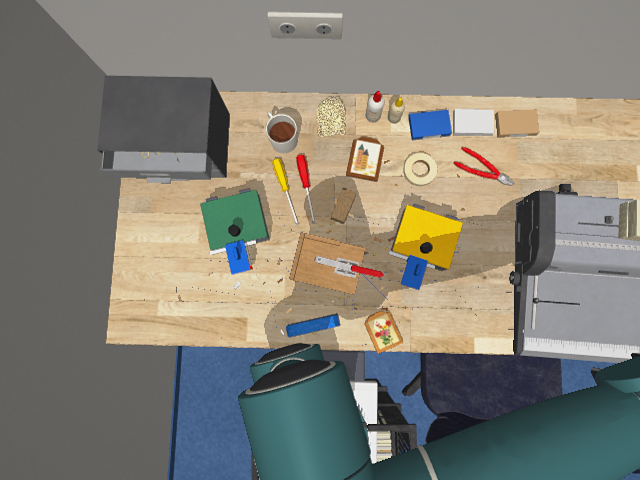

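The green case is on the left with its lid at about (235,220), knob (235,230) and blue latch (238,257). The yellow case is on the right, around (428,238). Next I'll fit the green case's pose.

```bash
python3 - <<'E'
from h import *
p,d,K,o,Rm=cam("top");P=pts(d,K,o,Rm);h=cv2.cvtColor(p,cv2.COLOR_RGB2HSV)
H=h[...,0];S=h[...,1];V=h[...,2];v,u=np.indices(H.shape)
roi=(u>185)&(u<285)&(v>170)&(v<290)
def onplane(m,z):
    vv,uu=np.nonzero(m); r=np.stack([(uu-K[0,2])/K[0,0],(vv-K[1,2])/K[1,1],uu*0+1],-1)@Rm.T
    return (o+r*((z-o[2])/r[:,2])[:,None])[:,:2]
g=roi&(H>=40)&(H<=85)&(S>110)&(V>50)
b=roi&(H>=95)&(H<=130)&(S>110)&(V>50)
k=roi&(V<45)&(abs(P[...,2]-.108)<.012)
fin=b&(P[...,2]>.095)
# lid incl knob hole, by depth
lid=g&(abs(P[...,2]-.068)<.006)
for n,m,z in [("lid",lid,.068),("plate",b&(P[...,2]<.085),.0745),("finTop",fin,.107),("knobtop",k,.108)]:
    q=onplane(m,z).astype(np.float32)
    (c,s,a)=cv2.minAreaRect(q*1000); print(n,len(q),np.median(P[m],0).round(4),"rect",np.round(c,1),np.round(s,1),round(a,1),"mean",q.mean(0).round(4))
s=read_state();print(R.from_rotvec(s["tool_rot"]).as_matrix().round(3))
p2,*_=cam("scene");cv2.imwrite("pics/scene.png",p2[...,::-1])
c=p[160:300,180:300];cv2.imwrite("pics/crop.png",cv2.resize(c,None,fx=4,fy=4,interpolation=cv2.INTER_CUBIC)[...,::-1])
E
```

```text
lid 2516 [0.5673 0.2309 0.0686] rect [564.2 229.3] [128.1 152. ] 15.4 mean [0.5665 0.2297]
plate 531 [0.4623 0.2115 0.0749] rect [477. 173.] [ 80.8 132.6] 16.0 mean [0.4646 0.2125]
finTop 52 [0.4702 0.21   0.1073] rect [466.3 202.7] [57.7 23.6] 40.2 mean [0.471 0.21 ]
knobtop 74 [0.5317 0.2196 0.1077] rect [529.4 218.8] [27.7 23.8] 64.8 mean [0.5307 0.2184]
[[ 0.936  0.352 -0.   ]
 [ 0.352 -0.936  0.001]
 [ 0.    -0.001 -1.   ]]
```

View pics/scene.png

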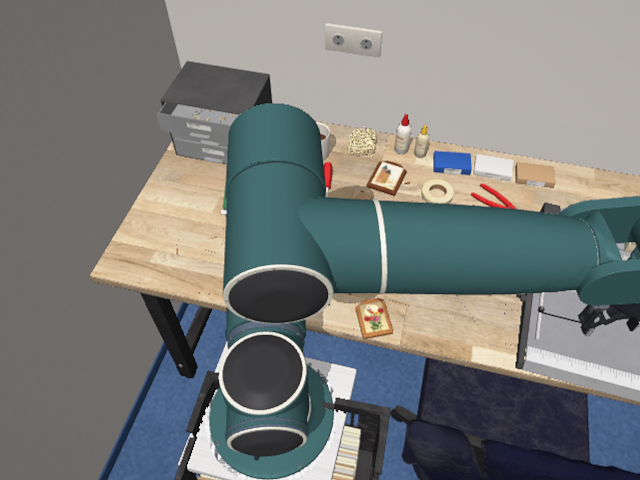

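View pics/crop.png

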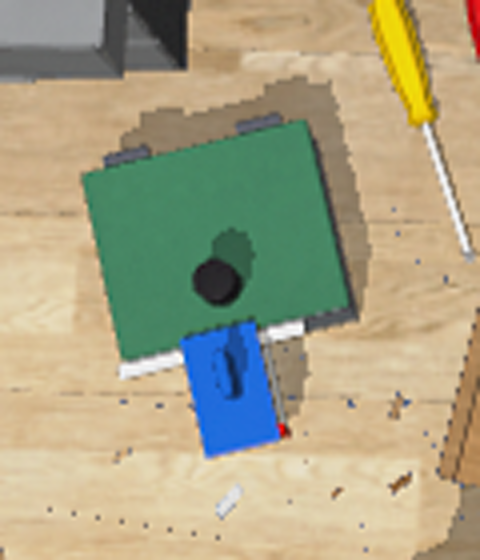

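Case pose: centre (0.564, 0.229), yaw 15.5°. The knob and fin sit where the given geometry predicts, within 2 mm. I'm raising the arm, squaring up to the case and travelling over with the fingers shut.

```bash
python3 -m handwheel '[{"hand":0,"slide":[0,0,-0.05],"turn":[0,0,5.1]},{"hand":0,"slide":[0,0,-0.04],"turn":[0,0,0]},{"hand":0,"slide":[0.025,-0.0396,0],"turn":[0,0,0]},{"hand":0,"slide":[0.025,-0.0396,0],"turn":[0,0,0]},{"hand":0,"slide":[0.025,-0.0396,0],"turn":[0,0,0]},{"hand":0,"slide":[0.025,-0.0396,0],"turn":[0,0,0]},{"hand":0,"slide":[0.025,-0.0396,0],"turn":[0,0,0]},{"hand":0,"slide":[0.025,-0.0396,0],"turn":[0,0,0]},{"hand":0,"slide":[0.025,-0.0396,0],"turn":[0,0,0]},{"hand":0,"slide":[0.025,-0.0396,0],"turn":[0,0,0]},{"hand":0,"slide":[0.025,-0.0396,0],"turn":[0,0,0]},{"hand":0,"slide":[0.025,-0.0396,0],"turn":[0,0,0]},{"hand":0,"slide":[0.025,-0.0396,0],"turn":[0,0,0]},{"hand":0,"slide":[0.025,-0.0396,0],"turn":[0,0,0]},{"hand":0,"slide":[0.025,-0.0396,0],"turn":[0,0,0]},{"hand":0,"slide":[0.025,-0.0396,0],"turn":[0,0,0]},{"hand":0,"slide":[0.025,-0.0396,0],"turn":[0,0,0]},{"hand":0,"slide":[0.025,-0.0396,0],"turn":[0,0,0]},{"hand":0,"slide":[0.025,-0.0396,0],"turn":[0,0,0]},{"hand":0,"slide":[0.025,-0.0396,0],"turn":[0,0,0]}]'
cat >> h.py <<'E'
def case(q,c=np.array([.5640,.2293]),a=15.5):
    t=np.radians(a); q=np.asarray(q,float); e=q[...,:2]-c
    return np.stack([e@[np.cos(t),np.sin(t)],e@[-np.sin(t),np.cos(t)],q[...,2]],-1)
def st():
    s=read_state(); M=R.from_rotvec(s["tool_rot"]).as_matrix()
    print("t",round(s["clock"],2),"case",(case(s["position"])*1000).round(1),"yaw",np.degrees(np.arctan2(M[1,0],M[0,0])).round(2),"z",M[:,2].round(3),"F",np.round(s["wrist_force"],1),"gap",round(s["finger_gap"],4),round(float(np.max(s["finger_force"])),1))
E
cat > w.py <<'E'
import sys
from h import *
st(); p,d,K,o,Rm=cam("wrist"); cv2.imwrite(f"pics/{sys.argv[1]}.png",p[...,::-1])
P=case(pts(d,K,o,Rm)); h=cv2.cvtColor(p,cv2.COLOR_RGB2HSV)
near=(d>0)&(abs(P[...,0])<.2)&(abs(P[...,1])<.12)
for n,m in [("blue",(h[...,0]>=95)&(h[...,0]<=130)&(h[...,1]>110)),("fin",(h[...,0]>=95)&(h[...,0]<=130)&(h[...,1]>110)&(P[...,2]>.1)),("green",(h[...,0]>=40)&(h[...,0]<=85)&(h[...,1]>110)),("red",((h[...,0]<6)|(h[...,0]>175))&(h[...,1]>150)),("knob",(h[...,2]<50)&(P[...,2]>.1)&(P[...,0]>-.07))]:
    m=m&near
    if m.sum()>20: print(n,m.sum(),"med",(np.median(P[m],0)*1000).round(1),"lo",(np.percentile(P[m],2,axis=0)*1000).round(1),"hi",(np.percentile(P[m],98,axis=0)*1000).round(1))
E
python3 w.py w1
```

```text
clock: 2.65
position: [0.4807, 0.177, 0.3212]
tool_rot: [3.113, 0.424, -0.0]
wrist_force: [0.7, -0.7, 0.3]
finger_gap: 0.0002
finger_force: 0.0
t 2.65 case [-94.3 -28.1 321.2] yaw 15.53 z [-0. -0. -1.] F [ 0.7 -0.7  0.3] gap 0.0002 0.0
blue 5915 med [-87.8   4.6  75. ] lo [-138.8  -76.7   72.7] hi [-63.4  34.  410.6]
fin 2088 med [-84.1 -14.9 390.3] lo [-105.   -81.6  104.3] hi [-76.9  24.4 413.7]
green 23980 med [ 5.  -1.8 67.7] lo [-64.1 -72.5  66. ] hi [60.5 72.8 98.8]
knob 852 med [-35.9   0.2 107.6] lo [-48.2 -11.6 104.5] hi [-23.8  12.7 109.1]
```

View pics/w1.png

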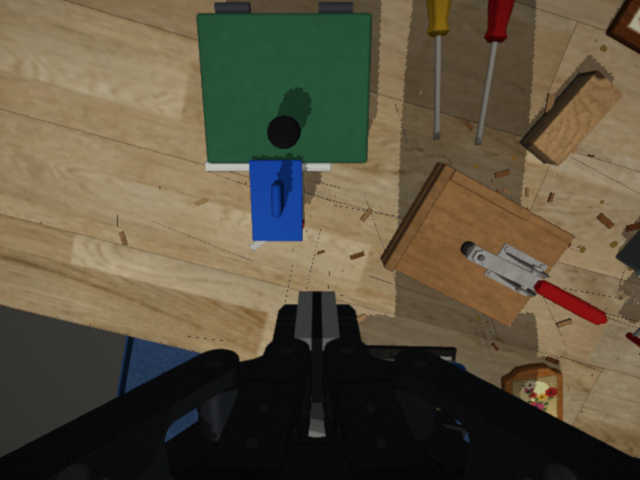

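The wrist view shows the case square on: knob at (283,132), fin at (277,198). The readings agree, with the knob at case (-36, 0). Next I'll descend beside the fin and push.

```bash
python3 -m handwheel '[{"hand":0,"slide":[0,0,0.048],"turn":[0,0,0]},{"hand":0,"slide":[0,0,0.048],"turn":[0,0,0]},{"hand":0,"slide":[0,0,0.048],"turn":[0,0,0]},{"hand":0,"slide":[0,0,0.048],"turn":[0,0,0]},{"hand":0,"slide":[0,0,0.03],"turn":[0,0,0]},{"hand":0,"slide":[0,0,0.013],"turn":[0,0,0]},{"hand":0,"slide":[0,0,0],"turn":[0,0,0]}]'; python3 -c "from h import *;st()"
python3 -m handwheel '[{"hand":0,"slide":[0,-0.01,0],"turn":[0,0,0]},{"hand":0,"slide":[0,-0.01,0],"turn":[0,0,0]},{"hand":0,"slide":[0,-0.01,0],"turn":[0,0,0]},{"hand":0,"slide":[0,-0.01,0],"turn":[0,0,0]},{"hand":0,"slide":[0,-0.01,0],"turn":[0,0,0]},{"hand":0,"slide":[0,0,0],"turn":[0,0,0]}]'; python3 -c "from h import *;st()"
```

```text
clock: 3.58
position: [0.4805, 0.1754, 0.0863]
tool_rot: [3.113, 0.424, -0.001]
wrist_force: [0.4, 0.3, 0.2]
finger_gap: 0.0
finger_force: 0.0
t 3.58 case [-94.9 -29.7  86.3] yaw 15.52 z [-0.001 -0.    -1.   ] F [0.4 0.3 0.2] gap 0.0 0.0
clock: 4.32
position: [0.4669, 0.2243, 0.0862]
tool_rot: [-3.112, -0.425, 0.0]
wrist_force: [-0.9, -0.6, 0.0]
finger_gap: 0.0003
finger_force: 0.0
t 4.33 case [-94.9  21.2  86.2] yaw 15.57 z [-0.  0. -1.] F [-0.9 -0.6  0. ] gap 0.0003 0.0
```

```bash
python3 -m handwheel '[{"hand":0,"slide":[0,-0.006,0],"turn":[0,0,0]},{"hand":0,"slide":[0,-0.005,0],"turn":[0,0,0]},{"hand":0,"slide":[0,-0.003,0],"turn":[0,0,0]},{"hand":0,"slide":[0,-0.002,0],"turn":[0,0,0]},{"hand":0,"slide":[0,0,0],"turn":[0,0,0]}]'; python3 w.py w2
```

```text
clock: 4.95
position: [0.4629, 0.239, 0.0862]
tool_rot: [3.113, 0.424, -0.0]
wrist_force: [-0.6, -2.1, -1.3]
finger_gap: -0.0001
finger_force: 0.8
t 4.95 case [-94.9  36.3  86.2] yaw 15.52 z [-0. -0. -1.] F [-0.6 -2.1 -1.3] gap -0.0001 0.8
blue 13938 med [-81.6  58.7  74.6] lo [-118.1   34.3   73. ] hi [-62.1  81.2 107.6]
fin 1815 med [-87.6  54.6 106.4] lo [-101.6   28.6  101. ] hi [-79.3  59.3 171.3]
green 81459 med [-17.4   5.5  67.8] lo [-63.8 -71.5  66.4] hi [13.7 73.7 69.2]
red 1779 med [-128.     0.7   47.8] lo [-134.3  -12.6   28.9] hi [-89.2  14.6 118.3]
knob 7014 med [-34.8   1.9 107.6] lo [-47.3 -10.7 103.1] hi [-23.2  13.9 109.1]
```

View pics/w2.png

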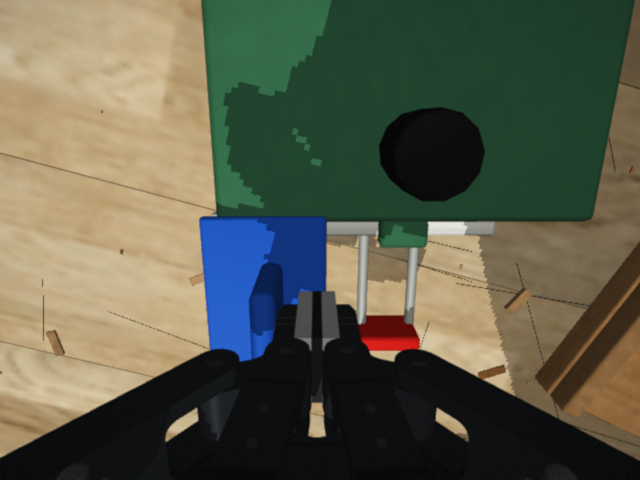

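The plate is fully aside, with the fin at y 54.6 mm. The red tab shows at (390,330), centred near y 1 mm with its front at x -134. Next is the knob.

```bash
python3 -m handwheel '[{"hand":0,"slide":[0,0.005,0],"turn":[0,0,0]},{"hand":0,"slide":[0,0,-0.045],"turn":[0,0,0]},{"hand":30,"slide":[0,0,-0.025],"turn":[0,0,0]},{"hand":70,"slide":[0.03,0.015,0],"turn":[0,0,0]},{"hand":70,"slide":[0.03,0.015,0],"turn":[0,0,0]},{"hand":70,"slide":[0,0,0],"turn":[0,0,0]},{"hand":70,"slide":[0,0,0],"turn":[0,0,0]}]'; python3 w.py w3
```

```text
clock: 5.88
position: [0.5298, 0.2212, 0.1562]
tool_rot: [-3.113, -0.424, 0.001]
wrist_force: [-0.8, -0.6, -0.1]
finger_gap: 0.0598
finger_force: 0.0
t 5.88 case [-35.1   1.3 156.2] yaw 15.5 z [-0.  0. -1.] F [-0.8 -0.6 -0.1] gap 0.0598 0.0
blue 5590 med [-84.4  44.6  74.6] lo [-138.8  -50.9   73.1] hi [-20.2  79.9 239.2]
fin 831 med [-26.5  31.3 222.6] lo [-106.3  -58.   103.4] hi [-18.9  62.6 246.8]
green 58328 med [ 9.5  0.6 67.8] lo [-61.3 -71.7  66.4] hi [61.4 73.1 69.3]
red 996 med [-128.2    0.3   47.3] lo [-134.9  -13.    28.8] hi [-127.2   14.3   52. ]
knob 59751 med [-25.5   0.7 224.8] lo [-45.1 -58.5 107.7] hi [-18.9  61.3 246.5]
```

View pics/w3.png

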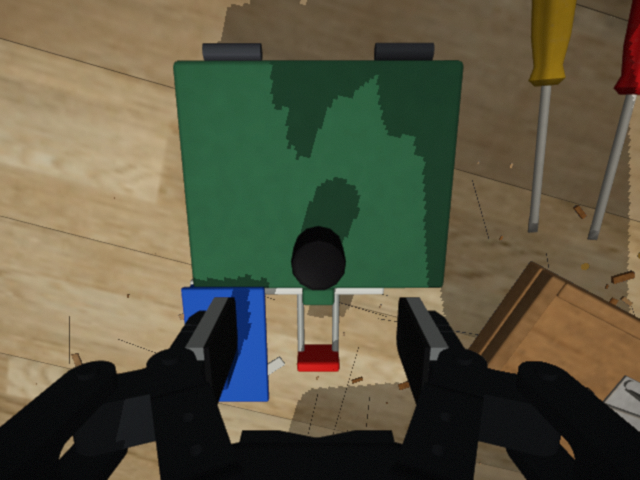

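The knob (318,258) is centred between the fingers. Now descend and grip.

```bash
python3 -m handwheel '[{"hand":70,"slide":[0,0,0.04],"turn":[0,0,0]},{"hand":70,"slide":[0,0,0.03],"turn":[0,0,0]},{"hand":70,"slide":[0,0,0.009],"turn":[0,0,0]},{"hand":20,"slide":[0,0,0],"turn":[0,0,0]},{"hand":20,"slide":[0,0,0],"turn":[0,0,0]},{"hand":20,"slide":[0,0,0],"turn":[0,0,0]},{"hand":20,"slide":[0,0,0],"turn":[0,0,0]}]'; python3 -c "from h import *;st()"
```

```text
clock: 6.8
position: [0.5307, 0.2208, 0.0791]
tool_rot: [3.112, 0.424, 0.003]
wrist_force: [-2.9, -7.6, 4.2]
finger_gap: 0.026
finger_force: 58.6
t 6.8 case [-34.3   0.7  79.1] yaw 15.5 z [ 0.002 -0.001 -1.   ] F [-2.9 -7.6  4.2] gap 0.026 58.6
```

```bash
python3 -m handwheel '[{"hand":20,"slide":[0.001,0,-0.005],"turn":[0,0,0]},{"hand":20,"slide":[0.001,0,-0.005],"turn":[0,0,0]},{"hand":20,"slide":[0.002,0,-0.005],"turn":[0,0,0]},{"hand":20,"slide":[0.002,0,-0.005],"turn":[0,0,0]},{"hand":20,"slide":[0,0,0],"turn":[0,0,0]},{"hand":20,"slide":[0,0,0],"turn":[0,0,0]}]'; python3 w.py w4
```

```text
clock: 7.55
position: [0.5368, 0.2225, 0.0982]
tool_rot: [3.112, 0.424, 0.004]
wrist_force: [8.7, -4.2, -6.4]
finger_gap: 0.0261
finger_force: 59.8
t 7.55 case [-28.    0.8  98.2] yaw 15.5 z [ 0.002 -0.    -1.   ] F [ 8.7 -4.2 -6.4] gap 0.0261 59.8
blue 560 med [-92.8  55.4 106.6] lo [-135.2   22.2   73.7] hi [-12.8  79.8 185.6]
fin 371 med [-88.9  53.2 107.2] lo [-97.9  22.1 105.7] hi [-12.7  58.1 186.4]
green 100085 med [13.1  0.7 77.2] lo [-51.1 -71.7  68. ] hi [61.8 73.2 89.3]
red 1366 med [-127.8    0.5   42.3] lo [-129.3  -13.    28.1] hi [-19.9  13.9 172.2]
knob 64906 med [-18.4   0.5 166.7] lo [-38.2 -52.5 115.4] hi [-12.   54.3 188.4]
```

The lid is at about 0.18 rad, past the balance point. Releasing now.

```bash
python3 -m handwheel '[{"hand":80,"slide":[0,0,0],"turn":[0,0,0]},{"hand":80,"slide":[0,0,0],"turn":[0,0,0]},{"hand":80,"slide":[0,0,0],"turn":[0,0,0]},{"hand":80,"slide":[0,0,0],"turn":[0,0,0]},{"hand":80,"slide":[0,0,-0.03],"turn":[0,0,0]},{"hand":80,"slide":[0,0,-0.045],"turn":[0,0,0]},{"hand":80,"slide":[0,0,-0.045],"turn":[0,0,0]},{"hand":80,"slide":[0,0,0],"turn":[0,0,0]},{"hand":80,"slide":[0,0,0],"turn":[0,0,0]}]'; python3 w.py w5
```

```text
clock: 8.72
position: [0.5357, 0.2229, 0.2167]
tool_rot: [3.113, 0.424, -0.001]
wrist_force: [-0.1, -0.5, -1.2]
finger_gap: 0.0683
finger_force: 0.0
t 8.72 case [-29.    1.4 216.7] yaw 15.51 z [-0.001 -0.    -1.   ] F [-0.1 -0.5 -1.2] gap 0.0683 0.0
blue 6001 med [-87.6  50.1  75. ] lo [-138.8  -55.7   73.3] hi [-13.4  78.2 304.1]
fin 1880 med [-21.5  42.1 280.6] lo [-106.1  -61.   102.3] hi [-12.5  64.3 307.8]
green 41913 med [ 3.9  0.5 84.1] lo [-58.3 -71.7  68.5] hi [ 61.2  73.1 101.8]
red 612 med [-128.3    0.    48.8] lo [-134.3  -64.5   30.7] hi [-18.7  13.8 285.6]
knob 58785 med [-19.3   0.6 285.2] lo [-38.7 -61.  133.1] hi [-12.7  63.9 307.1]
```

View pics/w5.png

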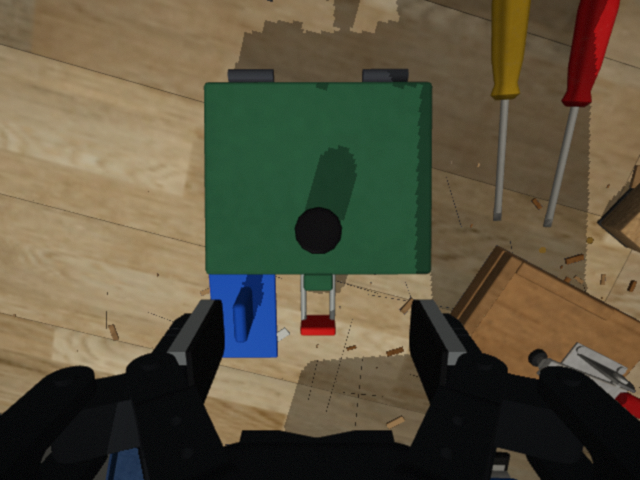

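The lid rests ajar at about 0.26 rad, front edge near row 272. The tab at (318,325) is still out. Moving in front of the tab with the fingers shut.

```bash
python3 -m handwheel '[{"hand":0,"slide":[-0.046,0.001,0],"turn":[0,0,0]},{"hand":0,"slide":[-0.046,0,0],"turn":[0,0,0]},{"hand":0,"slide":[-0.046,0,0],"turn":[0,0,0]},{"hand":0,"slide":[0,0,0.04],"turn":[0,0,0]},{"hand":0,"slide":[0,0,0.045],"turn":[0,0,0]},{"hand":0,"slide":[0,0,0.045],"turn":[0,0,0]},{"hand":0,"slide":[0,0,0.035],"turn":[0,0,0]},{"hand":0,"slide":[0,0,0.01],"turn":[0,0,0]},{"hand":0,"slide":[0,0,0],"turn":[0,0,0]}]'; python3 w.py w6
```

```text
clock: 9.9
position: [0.403, 0.185, 0.0422]
tool_rot: [3.113, 0.424, -0.002]
wrist_force: [-0.2, -0.0, 0.9]
finger_gap: 0.0
finger_force: 0.0
t 9.9 case [-167.     0.3   42.2] yaw 15.51 z [-0.001 -0.    -1.   ] F [-0.2 -0.   0.9] gap 0.0 0.0
blue 52491 med [-101.2   50.4   74.7] lo [-151.5   32.6   73. ] hi [-70.9  79.2 107.9]
fin 10609 med [-96.   51.8 106.1] lo [-157.2  -40.   100.4] hi [-81.   57.7 127.8]
green 322 med [-156.3    1.6  123. ] lo [-176.1  -54.6   88.3] hi [-149.    55.3  135.2]
red 2657 med [-129.4    0.7   50.2] lo [-134.7  -13.1   30.4] hi [-127.4   14.2   51.9]
```

```bash
python3 -m handwheel '[{"hand":0,"slide":[0.01,0,0],"turn":[0,0,0]},{"hand":0,"slide":[0.01,0,0],"turn":[0,0,0]},{"hand":0,"slide":[0.006,0,0],"turn":[0,0,0]},{"hand":0,"slide":[0.005,0,0],"turn":[0,0,0]},{"hand":0,"slide":[0.005,0,0],"turn":[0,0,0]},{"hand":0,"slide":[0.004,0,0],"turn":[0,0,0]},{"hand":0,"slide":[0,0,0],"turn":[0,0,0]}]'; python3 w.py w7
```

```text
clock: 10.82
position: [0.442, 0.1958, 0.0423]
tool_rot: [3.113, 0.424, 0.0]
wrist_force: [0.2, -0.7, -1.1]
finger_gap: 0.0
finger_force: 0.0
t 10.82 case [-126.5    0.3   42.3] yaw 15.51 z [ 0.  0. -1.] F [ 0.2 -0.7 -1.1] gap 0.0 0.0
blue 41996 med [-88.5  50.7  74.7] lo [-136.6   33.4   73.1] hi [-62.9  80.5 107.1]
fin 6941 med [-92.7  52.4 106. ] lo [-108.2   49.6  100.5] hi [-79.9  58.  107.8]
green 81736 med [-48.1   0.4 114. ] lo [-63.6 -49.  109.8] hi [-38.4  49.3 120. ]
red 2898 med [-109.6    0.7   49.7] lo [-115.8  -13.1   29.5] hi [-108.6   14.4   51.8]
knob 5117 med [-55.5 -20.5 114.5] lo [-66.3 -51.3 112. ] hi [-54.2  18.7 120. ]
```

The tab is in about 19 mm and the lid is rising. A small final push, then retreat.

```bash
python3 -m handwheel '[{"hand":0,"slide":[0.0015,0,0],"turn":[0,0,0]},{"hand":0,"slide":[0,0,0],"turn":[0,0,0]},{"hand":0,"slide":[-0.02,0,0],"turn":[0,0,0]},{"hand":0,"slide":[-0.03,0,0],"turn":[0,0,0]},{"hand":0,"slide":[0,0,-0.05],"turn":[0,0,0]},{"hand":0,"slide":[0,0,-0.05],"turn":[0,0,0]},{"hand":0,"slide":[0,0,-0.05],"turn":[0,0,0]},{"hand":0,"slide":[0,0,-0.05],"turn":[0,0,0]},{"hand":0,"slide":[0,0,0],"turn":[0,0,0]},{"hand":0,"slide":[0,0,0],"turn":[0,0,0]},{"hand":0,"slide":[0,0,0],"turn":[0,0,0]},{"hand":0,"slide":[0,0,0],"turn":[0,0,0]},{"hand":0,"slide":[0,0,0],"turn":[0,0,0]},{"hand":0,"slide":[0,0,0],"turn":[0,0,0]},{"hand":0,"slide":[0,0,0],"turn":[0,0,0]},{"hand":0,"slide":[0,0,0],"turn":[0,0,0]},{"hand":0,"slide":[0,0,0],"turn":[0,0,0]},{"hand":0,"slide":[0,0,0],"turn":[0,0,0]}]'; python3 w.py w8
```

```text
clock: 13.12
position: [0.395, 0.1828, 0.2423]
tool_rot: [-3.113, -0.424, -0.0]
wrist_force: [-0.1, 0.1, 0.4]
finger_gap: -0.0001
finger_force: 0.0
t 13.12 case [-175.3    0.3  242.3] yaw 15.51 z [ 0.  0. -1.] F [-0.1  0.1  0.4] gap -0.0001 0.0
blue 9928 med [-110.5   50.1   74.7] lo [-173.2  -44.7   72.8] hi [-64.   80.7 329.8]
fin 2890 med [-164.6   16.4  305.2] lo [-184.7  -52.9  103.8] hi [-83.1  57.8 334.1]
green 464 med [-1.649e+02  1.000e-01  3.213e+02] lo [-184.5  -53.7  269. ] hi [-157.5   54.2  335.4]
red 335 med [-112.4    0.8   50.7] lo [-115.5  -13.4   48.9] hi [-109.3   15.    52.4]
```

View pics/w8.png

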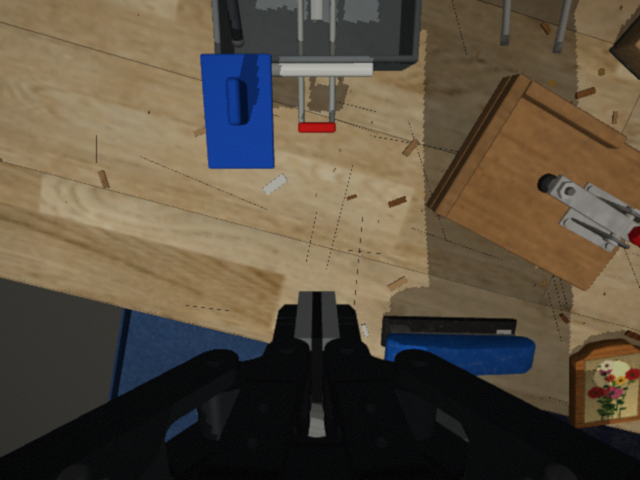

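The case is open: grey interior at the top (320,30), tab in at (317,127), and the lid out of view. I'll wait a little and check the lid angle from the top camera.

```bash
python3 -m handwheel '[{"hand":0,"slide":[0,0,0],"turn":[0,0,0]},{"hand":0,"slide":[0,0,0],"turn":[0,0,0]},{"hand":0,"slide":[0,0,0],"turn":[0,0,0]},{"hand":0,"slide":[0,0,0],"turn":[0,0,0]},{"hand":0,"slide":[0,0,0],"turn":[0,0,0]},{"hand":0,"slide":[0,0,0],"turn":[0,0,0]},{"hand":0,"slide":[0,0,0],"turn":[0,0,0]},{"hand":0,"slide":[0,0,0],"turn":[0,0,0]},{"hand":0,"slide":[0,0,0],"turn":[0,0,0]},{"hand":0,"slide":[0,0,0],"turn":[0,0,0]},{"hand":0,"slide":[0,0,0],"turn":[0,0,0]},{"hand":0,"slide":[0,0,0],"turn":[0,0,0]}]' >/dev/null; python3 - <<'E'
from h import *
for i in range(2):
    p,d,K,o,Rm=cam("top");P=case(pts(d,K,o,Rm))*1000
    m=(d>0)&(abs(P[...,0]-40)<70)&(abs(P[...,1])<85)&(P[...,2]>85)&(P[...,2]<230)
    Q=P[m]; print(m.sum(),Q.min(0).round(),Q.max(0).round(),np.median(Q,0).round()); t=Q[Q[:,2]>np.percentile(Q[:,2],90)].mean(0); print(t.round(), np.arctan2(t[2]-64,65-t[0]).round(3))
cv2.imwrite("pics/end.png",cv2.resize(p[120:320,150:350],None,fx=3,fy=3)[...,::-1])
st()
E
```

```text
854 [-11. -77.  85.] [110.  82. 215.] [ 47.  10. 180.]
[ 89.  38. 205.] 1.738
853 [-11. -77.  85.] [110.  80. 214.] [ 47.  10. 180.]
[ 91.  40. 205.] 1.753
t 14.78 case [-175.3    0.3  242.3] yaw 15.51 z [ 0.  0. -1.] F [-0.8 -0.1 -0.3] gap -0.0003 0.0
```

View pics/end.png

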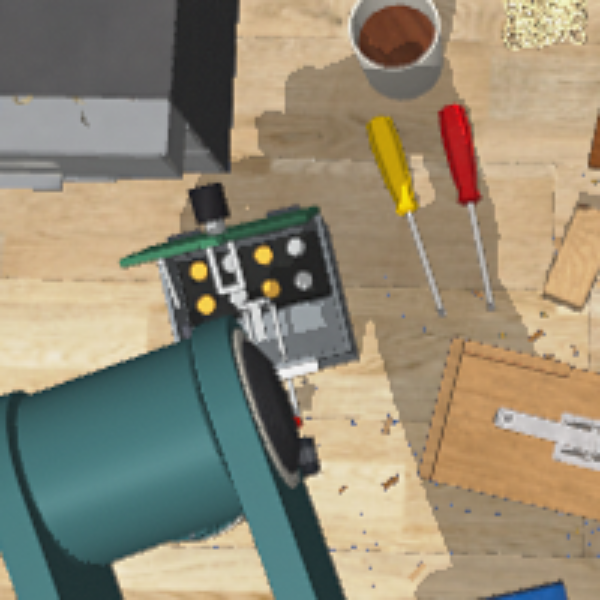

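The picture shows the lid standing upright at its stop (green edge around (220,235)), steady over two frames. The dies are exposed and the arm is clear.

```bash
python3 -c "from bench import *;print(finish_job())"
```

```text
the job is handed in; nothing more can be done
None
```

The green case is unlatched and its lid stands open at the stop with the dies in reach, the yellow case was never touched, and the job was handed in at about 15 s on the robot's clock; no verdict came back.

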